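# Square a model-house wall panel into the gluing jig

### The arm

A 6-joint arm with a two-finger parallel gripper is mounted at the origin on the work surface. World frame = base frame: x ahead of the robot, y to its left, z up, the work surface at z = 0. Lengths are in m, angles in rad, forces in N, time in s.
With the tool pointing down it reaches from about 0.25 to 0.775 m from the base axis. Payload 4 kg.
Tool frame: the origin (TCP) lies on the centre line of the jaws, within the pads' length; the fingertips stand 25 mm ahead of it and the grasp point (between the pads) lies 6 mm ahead of it; z points along the fingers, y is the line along which they close (so a half turn about z gives the same grasp; the last joint's range is limited). The gripper opens to 94 mm and grips with 3 to 60 N. Pads are 16 mm wide; open, the fingers measure 119 mm over their backs; the gripper's body (75 mm by 177 mm) begins 78 mm behind the grasp point.
Start: joints at [-1.223, 0.087, 1.371, -0, 1.684, -0.103], TCP at [0.24, -0.495, 0.2] pointing down, gripper open.
Joint ranges: [-3.1, 3.1], [-0.76, 2.03], [0.27, 2.55], [-1.08, 4.22], [0.17, 2.65], [-2.57, 2.57]. Speed limits (rad/s): [2.79, 2.79, 3.14, 3.14, 3.14, 3.14].

### API

Orientations are given as [roll, pitch, yaw] about the fixed x, y, z axes, in that order (R = Rz(yaw) Ry(pitch) Rx(roll)).
In Python, from bench import robot, imaging gives the robot as it stands. The module is installed in compiled form; this text tells all that it offers.
- The arm moves only by the tool drive_tool, never from a script. Its argument "series" is a list of rows, each a list of 3 entries, a list of its own where there are three numbers: the finger opening in m, from 0 to 0.094, then the shift along the tool's x, y, z in m, then the turn, a rotation vector about the tool's x, y, z in rad. A call has 1 to 5 rows; each row is the pose to reach, as a shift and turn from the pose commanded when the call began, along the tool's axes at that moment; what a row does not reach only later rows make up. A row lasts 1/8 s, in which the tool goes at most 62.5 mm and 10.7 degrees, less where a joint would pass 70% of its speed; a pose out of reach is approached as far as the arm can. A call with a gripper value outside its range is refused whole. The fingers move at their own pace and stop on an object; the grip force is fixed at half the most. Time passes only in rows, so rows that repeat a pose let the fingers close. It gives the time, the measured TCP pose, the force, the opening and the grip force at its end, in the units of the state.
- robot.get_obs(): the state, without advancing time (a new reading comes with each control period).
- imaging.snapshot(name): name is "scene" or "top" or "wrist"; returns the picture (420x560x3 uint8, red, green, blue); there is no depth.
- imaging.get_calibration(name): a dict with "intrinsics" (3x3 intrinsics, pixels), "position" and "rotation" of the camera in the world. Camera axes: x right, y up, looking along -z (the intrinsics and any distortion apply to the point x, -y, -z); pixel columns grow to the right and rows downward; lengths in m; the calibration is good to about 2 mm. The wrist camera is an equidistant fisheye: a pixel r from the principal point sees the ray r / f radians off the axis. A picture is of the moment at which its call begins: read the wrist's pose just before it. get_calibration takes no time and is no camera call; for the wrist camera it gives the pose at the moment of the call.
- robot.close_job(): hands the job in; it is judged then, once.
The state is a dict: "time": time; "joint_positions": joint angles; "qvel": joint speeds; "joint_torque": joint torques, N m; "tool_pos": TCP position; "ee_rot": TCP orientation; "wrist_force": force on the tool from outside, world axes, zero at the start; "wrist_torque": the same for the moment, N m; "width": finger opening in m; "finger_force": force on a finger pad.
Only numpy, scipy, OpenCV 4.12 (cv2) and the standard library are available. Lean on these libraries where they do the work, as an engineer would, in place of code of your own. Each camera call takes 0.05 s, during which the arm holds its last target. There are 200 camera calls.

### The job

Take the yellow-handled push stick from its wooden stand and use only its tip to slide the brown model wall panel up against the blue blade of the gluing jig's long fence, then along it up against the short stop's blue blade, pressing it gently home against each (about 4 newtons; 8 dents it), so that it ends square in the corner, touching both. Then put the stick back upright and fully down in its stand and let go. Never touch the panel with the gripper, and leave the other things where they are.

Things in the scene. Friction and masses are not known exactly. Their poses are not given: they have to be found in the camera images.
- stick: push stick, standing in the stand's hole. Origin at the centre of the lower end of its nose, z up along the stick. From the bottom: round steel nose 16 dia, z 0 to 24; black round guard 32 dia, z 24 to 29; yellow square handle 22 x 22, sides along its x and y, z 29 to 80. 70 g. While held its pose is not given
- stand: fixed wooden block 70 x 70 x 30 high with a vertical 20 dia through hole in its middle (the nose has 2 of side play); origin under the centre of the block, on the table. In place, the stick's guard rests on the top of the block, so the stick's origin is 6 above the table. Somewhere to the left or right of the jig
- jig: fixed plywood gluing board 240 (its x) x 260 (its y) x 12 thick, lying on the table, yaw up to 0.3 rad; origin at the centre of its underside, top at z 12. The fence is on its +x side, the stop on its +y side
- fence: long fence along the jig's y: fixed aluminium rail and, in front of it, a blue blade 260 long, 8 thick, 14 high over the board, which the panel must touch. The blade is clamped rigid, parallel to the rail, set out by 0 to 20 (varies, not measured: find by feel). Origin fixed to the jig at x 106, y 0, z 12; the blade's face looks to the jig's -x and lies 0 to 20 to the -x of this origin
- stop: short stop along the jig's x, square to the fence and built like it: rail and blue blade 130 long, 8 thick, 14 high, clamped rigid 0 to 20 out (varies, not measured). Origin fixed to the jig at x 18, y 116, z 12; the blade's face looks to the jig's -y and lies 0 to 20 to the -y of this origin
- panel: rigid brown model-house wall panel, 80 (its x) x 110 (its y) x 8 thick, with dark plank lines, a white window and a red door (the decoration stands less than 1 proud), lying loose and flat on the jig 5 to 80 clear of both blades, turned up to 0.3 rad from the jig. Origin at the centre of its underside. 60 to 120 g, sliding friction on the board around 0.3 to 1.2 N
- jar: dark brown paint jar with a black lid, 44 dia, 50 high, origin under its centre
- bottle: small blue paint bottle with a white cap, 26 dia, 58 high, origin under its centre
- bottle_red: small red paint bottle with a white cap, 26 dia, 58 high, origin under its centre
- palette: white round paint palette, 160 dia, 8 thick, lying on the table, origin under its centre
- brush: paint brush 170 long lying on the table
- tape: roll of yellow tape lying flat, 84 dia, 20 high, origin under its centre
There are look-alikes about, which are no part of the job. What is shaped like the stick but purple is not meant. Several things have the shape of the panel; the one meant has the colours described above.

How it is judged:
By the outcome, as a careful person would: the job done as asked, in the order asked, and still so for the second after the job is handed in, with the robot touching nothing.
It also fails if it takes over 72 s, if anything falls off the work surface, if the arm or the gripper's body presses on something with over 40 N, if the wrist force passes 120 N, or if a joint passes its speed limit or range.

## Working session

There is one attempt and no reset: what is moved stays moved. The work goes in short steps, Python scripts to look and compute and a tool call to move; the robot and the scene stay as the last step left them, time stands still between calls to the robot, and variables do not carry over. Pictures are saved under pics/ and viewed, at most 10 in all, crops included, and the job is handed in when it is done.

Besides the shell and the picture viewer there is one more tool, called after "Request:" as a command line: name --argument value ..., lists and objects as JSON in quotes. drive_tool: Moves the arm, as the interface text tells. Its arguments: {"type":"object","properties":{"series":{"type":"array"}},"required":["series"]}

```bash
mkdir -p pics
python3 - <<'E'
from bench import robot, imaging
import cv2
o=robot.get_obs(); print(o)
for n in("top","scene"):
    c=imaging.get_calibration(n); print(n,c)
    cv2.imwrite(f"pics/{n}0.png",imaging.snapshot(n)[:,:,::-1])
E
```

```text
{'time': 0.0, 'joint_positions': array([-1.22311517e+00,  8.79519802e-02,  1.37222234e+00,  9.61234094e-06,
        1.68360442e+00, -1.03106084e-01]), 'qvel': array([-5.63387376e-05, -1.68710047e-04, -1.79269482e-03, -1.30528496e-03,
       -1.45038941e-03, -1.54681289e-03]), 'joint_torque': array([-1.14040071e-03, -3.40186858e+01, -3.02425611e+01,  7.16410694e-02,
        3.29927285e-02, -1.71984743e-04]), 'tool_pos': array([ 0.23942718, -0.49453631,  0.19892204]), 'ee_rot': array([-3.13941916e+00, -2.34502401e-04,  4.50788055e-01]), 'wrist_force': array([0.72226578, 0.35856179, 0.36930473]), 'wrist_torque': array([-0.06441233,  0.00461092,  0.03777299]), 'finger_force': 0.0, 'width': 0.09430713588836434}
top {'intrinsics': array([[434.0913953 ,   0.        , 280.75538792],
       [  0.        , 434.0913953 , 209.81368063],
       [  0.        ,   0.        ,   1.        ]]), 'position': array([ 4.74831334e-01, -9.85172176e-04,  1.33783835e+00]), 'rotation': array([ 0.05916721, -0.00534691, -1.54533879])}
scene {'intrinsics': array([[390.10405884,   0.        , 282.35090414],
       [  0.        , 390.10405884, 213.56104087],
       [  0.        ,   0.        ,   1.        ]]), 'position': array([ 0.86351534, -0.56501838,  0.64952995]), 'rotation': array([0.82403587, 0.00289748, 0.49602239])}
```

View pics/top0.png

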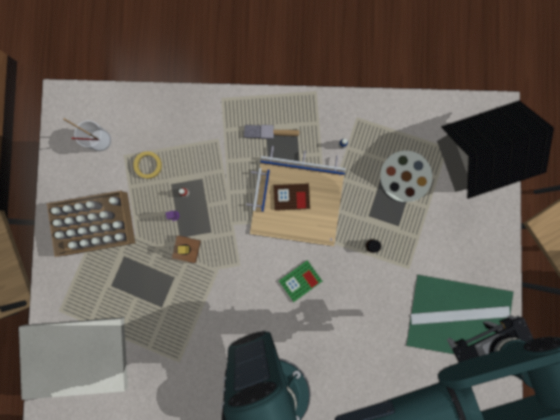

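View pics/scene0.png

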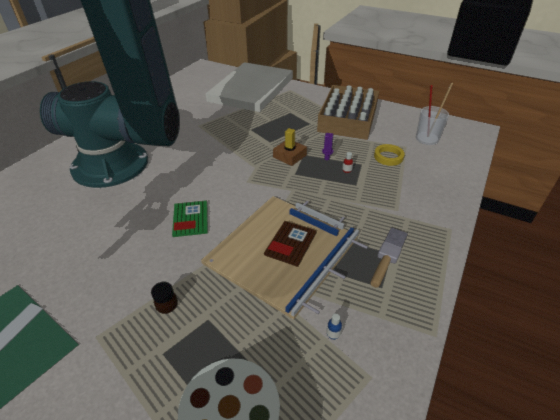

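The top view shows the yellow stick in its stand at (183,250), the jig around (297,200) with the fence at the top and the stop at the left, and the brown panel at (291,197). The look-alikes are the purple stick (173,215) and the green panel (300,281). The yellow stick and the brown panel match the description. I'll measure them and confirm in a crop.

```bash
cat > h.py <<'E'
import numpy as np, cv2
from scipy.spatial.transform import Rotation as Ro
from bench import robot, imaging
def cast(cal,uv,z,fish=False):
    K=cal["intrinsics"]; R=Ro.from_euler("xyz",cal["rotation"]).as_matrix(); out=[]
    for u,v in np.atleast_2d(uv):
        x,y=(u-K[0,2])/K[0,0],(v-K[1,2])/K[1,1]
        if fish:
            r=np.hypot(x,y)+1e-9; d=np.array([x/r*np.sin(r),-y/r*np.sin(r),-np.cos(r)])
        else: d=np.array([x,-y,-1])
        d=R@d; p=cal["position"]; out.append(p+d*(z-p[2])/d[2])
    return np.array(out)
def blobs(img,lo,hi,box,amin=20):
    h=cv2.cvtColor(img,cv2.COLOR_RGB2HSV); m=cv2.inRange(h,lo,hi)
    b=np.zeros_like(m); x0,y0,x1,y1=box; b[y0:y1,x0:x1]=m[y0:y1,x0:x1]
    cs,_=cv2.findContours(b,cv2.RETR_EXTERNAL,cv2.CHAIN_APPROX_NONE)
    return sorted([c for c in cs if cv2.contourArea(c)>=amin],key=cv2.contourArea)[::-1]
E
python3 - <<'E'
from h import *
im=cv2.imread("pics/top0.png")[:,:,::-1].copy(); c=imaging.get_calibration("top")
for n,lo,hi,box,z in[("handle",(22,120,80),(35,255,255),(165,235,205,265),.086),
 ("blue",(105,100,30),(130,255,255),(245,150,350,220),.026),
 ("board",(10,60,120),(24,200,255),(240,150,350,250),.012),
 ("panel",(0,60,10),(20,255,90),(265,180,318,214),.020)]:
    for b in blobs(im,lo,hi,box)[:3]:
        r=cv2.minAreaRect(b); pts=cast(c,cv2.boxPoints(r),z); q=cast(c,[r[0]],z)[0]
        print(n,cv2.contourArea(b),np.round(r[0],1),"ctr",q.round(4),"corners",pts[:,:2].round(3).tolist())
a=cv2.resize(im[150:270,160:360],None,fx=4,fy=4,interpolation=cv2.INTER_CUBIC)
cv2.imwrite("pics/crop1.png",a[:,:,::-1])
E
```

```text
handle 69.5 [183. 249.] ctr [0.4293 0.2718 0.086 ] corners [[0.44, 0.287], [0.441, 0.258], [0.418, 0.257], [0.417, 0.286]]
blue 30.0 [302. 167.] ctr [ 0.685  -0.0674  0.026 ] corners [[0.697, 0.055], [0.701, 0.055], [0.673, -0.19], [0.668, -0.189]]
board 5353.5 [296.6 204.4] ctr [ 0.5713 -0.0541  0.012 ] corners [[0.479, 0.088], [0.695, 0.063], [0.665, -0.197], [0.449, -0.17]]
board 31.5 [259.9 193.6] ctr [0.6016 0.0591 0.012 ] corners [[0.573, 0.066], [0.631, 0.06], [0.63, 0.052], [0.572, 0.058]]
panel 638.0 [291.  196.4] ctr [ 0.5948 -0.0363  0.02  ] corners [[0.628, 0.02], [0.636, -0.087], [0.562, -0.092], [0.554, 0.014]]
```

View pics/crop1.png

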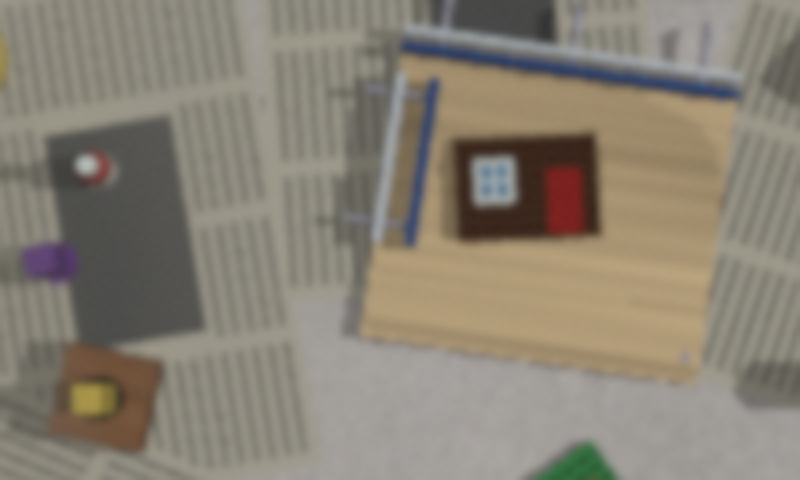

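The crop confirms the brown panel with its window and door, centred at crop pixel (527,187), and the yellow stick in the wooden stand at (93,398). Purple and green are rejected. I'll move over to the stick now.

Request:
drive_tool --series '[[0.094,[0.505,-0.605,0],[0,0,0.45]],[0.094,[0.505,-0.605,0],[0,0,0.45]],[0.094,[0.505,-0.605,0],[0,0,0.45]],[0.094,[0.505,-0.605,0],[0,0,0.45]],[0.094,[0.505,-0.605,0],[0,0,0.45]]]'

```text
time: 0.72
tool_pos: [0.3153, -0.1899, 0.1997]
ee_rot: [-3.141, -0.0, -0.0]
wrist_force: [1.4, 0.4, -0.5]
width: 0.094
finger_force: 0.0
```

Request:
drive_tool --series '[[0.094,[0.115,-0.455,0],[0,0,0]],[0.094,[0.115,-0.455,0],[0,0,0]],[0.094,[0.115,-0.455,0],[0,0,0]],[0.094,[0.115,-0.455,0],[0,0,0]],[0.094,[0.115,-0.455,0],[0,0,0]]]'

```text
time: 1.35
tool_pos: [0.3916, 0.1132, 0.1999]
ee_rot: [3.141, -0.001, 0.001]
wrist_force: [2.0, -0.3, 0.5]
width: 0.0942
finger_force: 0.0
```

Request:
drive_tool --series '[[0.094,[0.02,-0.08,0],[0,0,0]],[0.094,[0.035,-0.14,0],[0,0,0]],[0.094,[0.039,-0.154,0],[0,0,0]],[0.094,[0.039,-0.154,0],[0,0,0]]]'

```text
time: 1.85
tool_pos: [0.4301, 0.2668, 0.1987]
ee_rot: [3.14, 0.002, 0.004]
wrist_force: [-0.0, -0.4, -0.4]
width: 0.0939
finger_force: 0.0
```

Run:
```python
from h import *
o=robot.get_obs(); print(o["time"],o["tool_pos"],o["ee_rot"],o["joint_positions"].round(2))
c=imaging.get_calibration("wrist"); print(c)
im=imaging.snapshot("wrist"); cv2.imwrite("pics/w1.png",im[:,:,::-1])
for b in blobs(im,(22,120,80),(35,255,255),(0,0,560,420))[:4]:
    r=cv2.minAreaRect(b); print(cv2.contourArea(b),r,cast(c,[r[0]],.086,True),cast(c,cv2.boxPoints(r),.086,True)[:,:2].round(4).tolist())
```

```text
1.85 [0.43007353 0.26682278 0.19871943] [3.14046728e+00 2.38479555e-03 4.36941895e-03] [ 0.44 -0.01  1.47 -0.    1.68  2.01]
{'intrinsics': array([[325.1922621 ,   0.        , 283.21536823],
       [  0.        , 325.1922621 , 208.67723636],
       [  0.        ,   0.        ,   1.        ]]), 'position': array([0.5093491 , 0.26843795, 0.38191085]), 'rotation': array([-0.27683627, -0.00157982, -1.56720395])}
671.5 ((273.5, 197.5), (31.0, 23.0), 90.0) [[0.43613728 0.27681493 0.086     ]] [[0.4509, 0.2874], [0.451, 0.2661], [0.421, 0.266], [0.4209, 0.2878]]
533.0 ((167.0, 8.0), (16.0, 58.0), 90.0) [[0.62220271 0.37827246 0.086     ]] [[0.6363, 0.41], [0.627, 0.3496], [0.6101, 0.3489], [0.6185, 0.4088]]
```

View pics/w1.png

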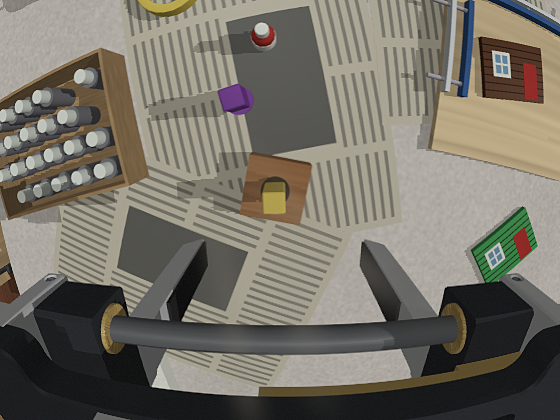

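The wrist view shows the yellow handle at (273,197) in the stand, roughly aligned with the tool axes, centred near (0.432, 0.277). I'll go down and grip.

Request:
drive_tool --series '[[0.094,[0.002,-0.01,0.04],[0,0,0]],[0.094,[0.002,-0.01,0.08],[0,0,0]],[0.094,[0.002,-0.01,0.115],[0,0,0]],[0.094,[0.002,-0.01,0.127],[0,0,0]],[0.094,[0.002,-0.01,0.127],[0,0,0]]]'

```text
time: 2.52
tool_pos: [0.4324, 0.2742, 0.073]
ee_rot: [3.141, 0.001, -0.0]
wrist_force: [-0.6, -0.1, 0.4]
width: 0.0942
finger_force: 0.0
```

Request:
drive_tool --series '[[0.03,[0,0,0],[0,0,0]],[0.03,[0,0,0],[0,0,0]],[0.03,[0,0,0],[0,0,0]],[0.03,[0,0,0],[0,0,0]],[0.03,[0,0,0],[0,0,0]]]'

```text
time: 3.15
tool_pos: [0.4326, 0.2752, 0.0731]
ee_rot: [3.142, -0.0, 0.001]
wrist_force: [-0.2, -0.4, -0.2]
width: 0.0475
finger_force: 0.0
```

Request:
drive_tool --series '[[0.018,[0,0,0],[0,0,0]],[0.018,[0,0,0],[0,0,0]],[0.018,[0,0,0],[0,0,0]],[0.018,[0,0,0],[0,0,0]],[0.018,[0,0,0],[0,0,0]]]'

```text
time: 3.78
tool_pos: [0.4325, 0.2752, 0.073]
ee_rot: [3.141, -0.0, 0.001]
wrist_force: [0.0, 0.3, -0.5]
width: 0.0215
finger_force: 30.0
```

Request:
drive_tool --series '[[0.018,[0,0,-0.01],[0,0,0]],[0.018,[0,0,-0.04],[0,0,0]],[0.018,[0,0,-0.08],[0,0,0]],[0.018,[0,0,-0.08],[0,0,0]]]'

```text
time: 4.28
tool_pos: [0.4349, 0.2763, 0.1577]
ee_rot: [-3.138, -0.008, 0.001]
wrist_force: [0.3, 0.2, -1.0]
width: 0.0217
finger_force: 30.0
```

Request:
drive_tool --series '[[0.018,[0.01,0.04,0],[0,0,0.03]],[0.018,[0.025,0.1,0],[0,0,0.06]],[0.018,[0.039,0.16,0],[0,0,0.09]],[0.018,[0.053,0.22,0],[0,0,0.117]],[0.018,[0.067,0.28,0],[0,0,0.117]]]'

```text
time: 4.9
tool_pos: [0.4992, -0.0066, 0.1518]
ee_rot: [-3.141, 0.002, -0.116]
wrist_force: [0.9, 0.9, -0.4]
width: 0.0216
finger_force: 30.0
```

Request:
drive_tool --series '[[0.018,[0,0.02,0],[0,0,0]],[0.018,[0,0.025,0],[0,0,0]],[0.018,[0,0.025,0],[0,0,0]]]'

```text
time: 5.28
tool_pos: [0.4964, -0.0291, 0.1523]
ee_rot: [-3.141, 0.001, -0.116]
wrist_force: [-1.0, 0.8, -1.0]
width: 0.0213
finger_force: 30.0
```

```bash
cat >> h.py <<'E'
def avg(n=8):
    a=[]
    for _ in range(n):
        imaging.snapshot("top"); o=robot.get_obs(); a.append(np.r_[o["wrist_force"],o["tool_pos"],o["ee_rot"][2]])
    return o["time"],np.mean(a,0).round(4),np.std(a,0).round(4)
E
python3 - <<'E'
from h import *
o=robot.get_obs(); print(o["time"],o["tool_pos"],o["ee_rot"],o["width"],o["finger_force"])
c=imaging.get_calibration("wrist"); print(c["position"])
im=imaging.snapshot("wrist"); cv2.imwrite("pics/w2.png",im[:,:,::-1]); print(avg())
E
```

```text
5.275 [ 0.49642761 -0.02906605  0.15233572] [-3.14108281e+00  1.25385175e-03 -1.16080190e-01] 0.02131272154970988 29.963651597499847
[ 0.57493589 -0.03725711  0.33559962]
(5.725, array([ 0.3731,  0.0372, -0.8118,  0.4969, -0.0287,  0.153 , -0.1147]), array([5.735e-01, 5.024e-01, 7.243e-01, 1.000e-04, 3.000e-04, 1.000e-04,
       4.000e-04]))
```

View pics/w2.png

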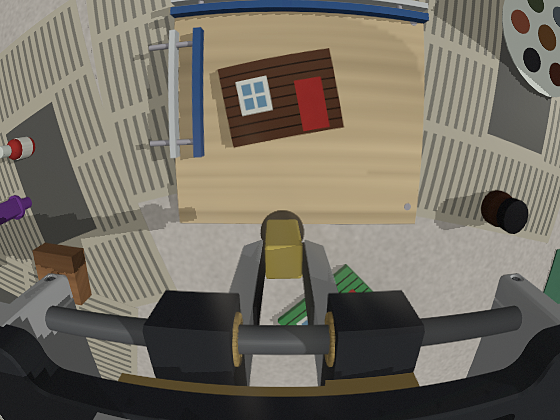

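The view shows the panel corners at (219,70), (329,49), (343,127) and (234,147), the fence blade face at about row 18, the stop blade's right edge at about column 204, and the stick held upright at (283,245).

Run:
```python
from h import *
c=imaging.get_calibration("wrist")
P=cast(c,[(219,70),(329,49),(343,127),(234,147)],.02,True)[:,:2]; print(P.round(4),np.linalg.norm(np.diff(np.r_[P,P[:1]],axis=0),axis=1).round(4),P.mean(0))
B=cast(c,[(177,223),(412,223)],.012,True)[:,:2]; d=B[0]-B[1]; print("board near",B.round(4),np.linalg.norm(d),"yaw",-np.arctan2(d[0],d[1]))
F=cast(c,[(176,17),(425,21)],.026,True)[:,:2]; d=F[0]-F[1]; print("fence",F.round(4),"yaw",-np.arctan2(d[0],d[1]))
S=cast(c,[(203,30),(204,157)],.026,True)[:,:2]; d=S[0]-S[1]; print("stop",S.round(4),"yaw",np.arctan2(d[1],d[0]))
y=-.117; J=np.array([[np.cos(y),np.sin(y)],[-np.sin(y),np.cos(y)]])
for n,q in("panel",P),("fence",F),("stop",S),("tcp",np.array([[.497,-.0288]])): print(n,(q@J.T).round(4).tolist())
d=P[0]-P[1]; print("panel yaw",-np.arctan2(d[0],d[1]))
```

```text
[[ 0.6323  0.0185]
 [ 0.6403 -0.0893]
 [ 0.5621 -0.0944]
 [ 0.5546  0.0135]] [0.1082 0.0784 0.1082 0.0779] [ 0.59732081 -0.03792704]
board near [[ 0.4818  0.0901]
 [ 0.4515 -0.1668]] 0.2587089952541298 yaw -0.1174699206793699
fence [[ 0.695   0.0548]
 [ 0.6675 -0.1924]] yaw -0.11088128419732661
stop [[0.6748 0.0288]
 [0.5494 0.0435]] yaw -0.11700523032029533
panel [[0.6258, 0.0922], [0.6464, -0.014], [0.5692, -0.0282], [0.5492, 0.0782]]
fence [[0.6839, 0.1356], [0.6854, -0.1132]]
stop [[0.6668, 0.1073], [0.5406, 0.1073]]
tcp [[0.497, 0.0294]]
panel yaw 0.07402054064202883
```

Request:
drive_tool --series '[[0.018,[0.01,-0.005,0.03],[0,0,0]],[0.018,[0.02,-0.005,0.055],[0,0,0]],[0.018,[0.025,-0.005,0.068],[0,0,0]],[0.018,[0.025,-0.005,0.0715],[0,0,0]],[0.018,[0.025,-0.005,0.0715],[0,0,0]]]'

```text
time: 6.35
tool_pos: [0.5225, -0.0276, 0.0821]
ee_rot: [3.141, -0.001, -0.116]
wrist_force: [-0.2, -0.6, -1.3]
width: 0.0215
finger_force: 30.0
```

Run:
```python
from h import *
y=-.117; J=np.array([[np.cos(y),np.sin(y)],[-np.sin(y),np.cos(y)]])
t,a,s=avg(8); print(t,a,s,"uv",J@a[3:5],"f",J@a[:2])
im=imaging.snapshot("wrist"); cv2.imwrite("pics/w3.png",im[:,:,::-1])
```

```text
6.75 [ 0.3192  0.1859 -0.6395  0.5227 -0.0276  0.0825 -0.1162] [7.954e-01 4.174e-01 2.469e-01 2.000e-04 0.000e+00 3.000e-04 0.000e+00] uv [0.5223483  0.03360516] f [0.29531702 0.22189031]
```

View pics/w3.png

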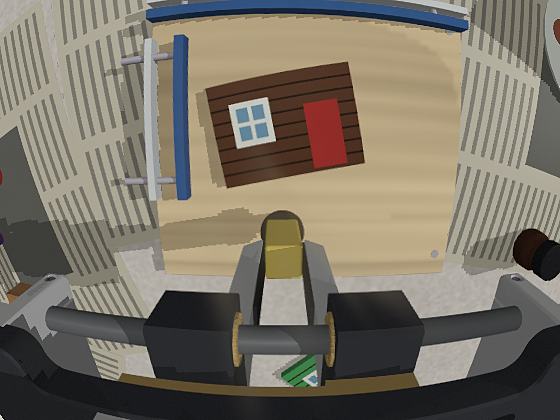

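The stick is down with its tip just above the board and the panel ahead of it, its near edge at about row 175. Pushing toward the fence.

Request:
drive_tool --series '[[0.018,[0.008,0,0],[0,0,0]],[0.018,[0.016,0,0],[0,0,0]],[0.018,[0.022,0,0],[0,0,0]],[0.018,[0.027,0,0],[0,0,0]],[0.018,[0.032,0,0],[0,0,0]]]'

```text
time: 7.42
tool_pos: [0.5542, -0.0313, 0.0814]
ee_rot: [3.142, 0.001, -0.116]
wrist_force: [-1.3, 0.0, -0.5]
width: 0.0212
finger_force: 30.0
```

Request:
drive_tool --series '[[0.018,[0.005,0,0],[0,0,0]],[0.018,[0.01,0,0],[0,0,0]],[0.018,[0.015,0,0],[0,0,0]],[0.018,[0.02,0,0],[0,0,0]],[0.018,[0.025,0,0],[0,0,0]]]'

```text
time: 8.05
tool_pos: [0.5792, -0.0342, 0.0816]
ee_rot: [3.142, -0.0, -0.116]
wrist_force: [-0.2, 0.4, -1.3]
width: 0.0212
finger_force: 30.0
```

```bash
cat >> h.py <<'E'
y=-.117; J=np.array([[np.cos(y),np.sin(y)],[-np.sin(y),np.cos(y)]])
def rep(n=6,nm=None):
    t,a,s=avg(n); print(round(t,2),"uv",(J@a[3:5]).round(4),"z",a[5],"f_uv",(J@a[:2]).round(2),"fz",a[2].round(2))
    c=imaging.get_calibration("wrist"); im=imaging.snapshot("wrist")
    if nm: cv2.imwrite(f"pics/{nm}.png",im[:,:,::-1])
    # reads stick-relative panel outline: brown+red+white area hull above the stick
    h=cv2.cvtColor(im,cv2.COLOR_RGB2HSV); m=cv2.inRange(h,(0,90,20),(14,255,255))|cv2.inRange(h,(170,90,20),(179,255,255))
    m[:, :150]=0; m[:,480:]=0; m[290:]=0; m=cv2.morphologyEx(m,cv2.MORPH_OPEN,np.ones((3,3)))
    m=cv2.morphologyEx(m,cv2.MORPH_CLOSE,np.ones((9,9)))
    cs,_=cv2.findContours(m,0,2); b=cv2.convexHull(max(cs,key=cv2.contourArea))
    p=cast(c,b[:,0,:].astype(float),.02,True)[:,:2]@J.T
    r=cv2.minAreaRect((p*1000).astype(np.float32)); bp=cv2.boxPoints(r); print("panel rect uv mm",np.round(r[0],1),np.round(r[1],1),round(r[2],1),np.round(bp,1).tolist())
E
python3 -c "
from h import *
rep(4)"
```

```text
8.25 uv [0.5794 0.0337] z 0.0816 f_uv [0.35 0.33] fz -0.18
panel rect uv mm [627.4  30.6] [ 79.1 109.1] 7.9 [[580.7999877929688, 79.30000305175781], [595.7000122070312, -28.799999237060547], [674.0999755859375, -18.0], [659.2000122070312, 90.0999984741211]]
```

Request:
drive_tool --series '[[0.018,[0.003,0,0],[0,0,0]],[0.018,[0.006,0,0],[0,0,0]],[0.018,[0.008,0,0],[0,0,0]],[0.018,[0.01,0,0],[0,0,0]],[0.018,[0.012,0,0],[0,0,0]]]'

```text
time: 8.93
tool_pos: [0.5909, -0.0355, 0.0815]
ee_rot: [3.142, 0.0, -0.116]
wrist_force: [-1.4, 0.2, -0.2]
width: 0.0217
finger_force: 30.0
```

```bash
python3 -c "
from h import *
rep(4)"
```

```text
9.12 uv [0.5912 0.0336] z 0.0815 f_uv [-0.23  0.58] fz -0.65
panel rect uv mm [638.5  29.8] [ 79.2 109.2] 6.5 [[593.0, 79.5], [605.2999877929688, -28.899999618530273], [684.0, -20.0], [671.5999755859375, 88.5]]
```

Request:
drive_tool --series '[[0.018,[0.001,0,0],[0,0,0]],[0.018,[0.002,0,0],[0,0,0]],[0.018,[0.003,0,0],[0,0,0]],[0.018,[0.0035,0,0],[0,0,0]],[0.018,[0.004,0,0],[0,0,0]]]'

```text
time: 9.8
tool_pos: [0.5947, -0.036, 0.0816]
ee_rot: [3.142, 0.0, -0.116]
wrist_force: [-1.2, 0.4, -0.6]
width: 0.0215
finger_force: 30.0
```

```bash
python3 -c "
from h import *
rep(6)"
```

```text
10.1 uv [0.5948 0.0337] z 0.0815 f_uv [-0.96  0.49] fz -0.09
panel rect uv mm [641.6  29.6] [ 79.1 109.2] 6.1 [[596.4000244140625, 79.5999984741211], [608.0999755859375, -28.899999618530273], [686.7000122070312, -20.5], [675.0999755859375, 88.0]]
```

Request:
drive_tool --series '[[0.018,[0.0008,0,0],[0,0,0]],[0.018,[0.0016,0,0],[0,0,0]],[0.018,[0.0022,0,0],[0,0,0]],[0.018,[0.0028,0,0],[0,0,0]],[0.018,[0.003,0,0],[0,0,0]]]'

```text
time: 10.78
tool_pos: [0.5979, -0.0364, 0.0815]
ee_rot: [3.141, -0.0, -0.116]
wrist_force: [-0.3, 0.8, -1.0]
width: 0.022
finger_force: 30.0
```

```bash
python3 -c "
from h import *
rep(6)"
```

```text
11.07 uv [0.5981 0.0336] z 0.0816 f_uv [-0.88  0.18] fz -0.75
panel rect uv mm [644.4  29.1] [ 79.1 109.1] 2.9 [[602.2000122070312, 81.5999984741211], [607.7000122070312, -27.299999237060547], [686.7000122070312, -23.399999618530273], [681.2000122070312, 85.5999984741211]]
```

Request:
drive_tool --series '[[0.018,[0.0005,0,0],[0,0,0]],[0.018,[0.001,0,0],[0,0,0]],[0.018,[0.0014,0,0],[0,0,0]],[0.018,[0.0017,0,0],[0,0,0]],[0.018,[0.002,0,0],[0,0,0]]]'

```text
time: 11.75
tool_pos: [0.5998, -0.0365, 0.0815]
ee_rot: [3.142, -0.0, -0.116]
wrist_force: [-0.8, 0.3, -0.5]
width: 0.0216
finger_force: 30.0
```

```bash
python3 -c "
from h import *
rep(6)"
```

```text
12.05 uv [0.6    0.0338] z 0.0815 f_uv [-1.17  0.51] fz -0.31
panel rect uv mm [645.8  28.8] [ 79.2 109.1] 1.5 [[604.7999877929688, 82.30000305175781], [607.5999755859375, -26.799999237060547], [686.7999877929688, -24.700000762939453], [683.9000244140625, 84.30000305175781]]
```

Request:
drive_tool --series '[[0.018,[0.0004,0,0],[0,0,0]],[0.018,[0.0008,0,0],[0,0,0]],[0.018,[0.0012,0,0],[0,0,0]],[0.018,[0.0012,0,0],[0,0,0]]]'

```text
time: 12.6
tool_pos: [0.601, -0.0367, 0.0816]
ee_rot: [3.141, -0.0, -0.116]
wrist_force: [-0.5, -0.0, -0.7]
width: 0.0215
finger_force: 30.0
```

```bash
python3 -c "
from h import *
rep(8)"
```

```text
13.0 uv [0.6012 0.0337] z 0.0816 f_uv [-0.77  0.2 ] fz -0.46
panel rect uv mm [647.   28.2] [ 79.1 109. ] 0.3 [[607.2000122070312, 82.5], [607.7000122070312, -26.5], [686.7999877929688, -26.100000381469727], [686.2000122070312, 82.9000015258789]]
```

Nearly flush (0.3°). Now I'll press in fine steps.

Request:
drive_tool --series '[[0.018,[0.0003,0,0],[0,0,0]],[0.018,[0.0006,0,0],[0,0,0]],[0.018,[0.0006,0,0],[0,0,0]]]'

```text
time: 13.42
tool_pos: [0.6015, -0.0367, 0.0816]
ee_rot: [-3.142, 0.0, -0.116]
wrist_force: [-1.3, -0.2, -0.2]
width: 0.0215
finger_force: 30.0
```

```bash
python3 -c "
from h import *
rep(8)"
```

```text
13.82 uv [0.6017 0.0338] z 0.0816 f_uv [-1.35  0.46] fz -0.1
panel rect uv mm [647.3  28.1] [109.   78.9] 89.9 [[607.7000122070312, -26.399999618530273], [686.5999755859375, -26.5], [686.7999877929688, 82.5], [607.9000244140625, 82.69999694824219]]
```

Request:
drive_tool --series '[[0.018,[0.0003,0,0],[0,0,0]],[0.018,[0.0005,0,0],[0,0,0]],[0.018,[0.0005,0,0],[0,0,0]]]'

```text
time: 14.25
tool_pos: [0.602, -0.0368, 0.0816]
ee_rot: [3.142, 0.0, -0.116]
wrist_force: [-1.0, 1.4, 0.0]
width: 0.0218
finger_force: 30.0
```

```bash
python3 -c "
from h import *
rep(8)"
```

```text
14.65 uv [0.6022 0.0337] z 0.0816 f_uv [-1.71  0.49] fz -0.14
panel rect uv mm [647.3  28.1] [109.2  79. ] 89.6 [[607.4000244140625, -26.299999237060547], [686.4000244140625, -26.799999237060547], [687.2000122070312, 82.4000015258789], [608.2000122070312, 83.0]]
```

Request:
drive_tool --series '[[0.018,[0.0003,0,0],[0,0,0]],[0.018,[0.0006,0,0],[0,0,0]],[0.018,[0.0008,0,0],[0,0,0]],[0.018,[0.0008,0,0],[0,0,0]]]'

```text
time: 15.2
tool_pos: [0.6027, -0.0369, 0.0816]
ee_rot: [3.142, 0.0, -0.116]
wrist_force: [-3.3, 1.6, 1.1]
width: 0.0217
finger_force: 30.0
```

```bash
python3 -c "
from h import *
rep(8)"
```

```text
15.6 uv [0.6029 0.0337] z 0.0816 f_uv [-2.9   0.95] fz 0.51
panel rect uv mm [647.7  28. ] [109.   78.9] 89.9 [[608.0999755859375, -26.399999618530273], [687.0, -26.5], [687.2000122070312, 82.5], [608.2999877929688, 82.5999984741211]]
```

Request:
drive_tool --series '[[0.018,[0.0003,0,0],[0,0,0]],[0.018,[0.0006,0,0],[0,0,0]],[0.018,[0.0006,0,0],[0,0,0]],[0.018,[0.0006,0,0],[0,0,0]]]'

```text
time: 16.15
tool_pos: [0.6034, -0.037, 0.0816]
ee_rot: [3.142, 0.0, -0.116]
wrist_force: [-3.5, 0.7, 1.7]
width: 0.0217
finger_force: 30.0
```

```bash
python3 -c "
from h import *
rep(8)"
```

```text
16.55 uv [0.6036 0.0337] z 0.0816 f_uv [-3.23  0.52] fz 0.52
panel rect uv mm [647.4  28. ] [109.  79.] 89.8 [[607.7000122070312, -26.299999237060547], [686.7000122070312, -26.600000381469727], [687.2000122070312, 82.4000015258789], [608.0999755859375, 82.69999694824219]]
```

Fence press done (about 3.6 N). I'll back off and go around to the panel's other edge.

Request:
drive_tool --series '[[0.018,[-0.006,0,0],[0,0,0]],[0.018,[-0.02,0.005,0],[0,0,0]],[0.018,[-0.022,0.035,0],[0,0,0]],[0.018,[-0.022,0.065,0],[0,0,0]],[0.018,[-0.022,0.09,0],[0,0,0]]]'

```text
time: 17.23
tool_pos: [0.5707, -0.1254, 0.082]
ee_rot: [3.14, -0.002, -0.117]
wrist_force: [0.0, -0.4, 0.0]
width: 0.0217
finger_force: 30.0
```

Request:
drive_tool --series '[[0.018,[0.01,0.003,0],[0,0,0]],[0.018,[0.03,0.003,0],[0,0,0]],[0.018,[0.05,0.003,0],[0,0,0]],[0.018,[0.062,0.003,0],[0,0,0]],[0.018,[0.062,0.003,0],[0,0,0]]]'

```text
time: 17.85
tool_pos: [0.6329, -0.1336, 0.0813]
ee_rot: [-3.142, 0.0, -0.115]
wrist_force: [0.6, -0.8, -0.5]
width: 0.0215
finger_force: 30.0
```

```bash
python3 -c "
from h import *
rep(10,'w4')"
```

```text
18.35 uv [ 0.6434 -0.0592] z 0.0816 f_uv [-0.34 -0.16] fz -0.65
panel rect uv mm [647.1  15.3] [85.9 77.7] 89.8 [[608.2000122070312, -27.600000381469727], [685.9000244140625, -27.799999237060547], [686.0999755859375, 58.099998474121094], [608.4000244140625, 58.29999923706055]]
```

View pics/w4.png

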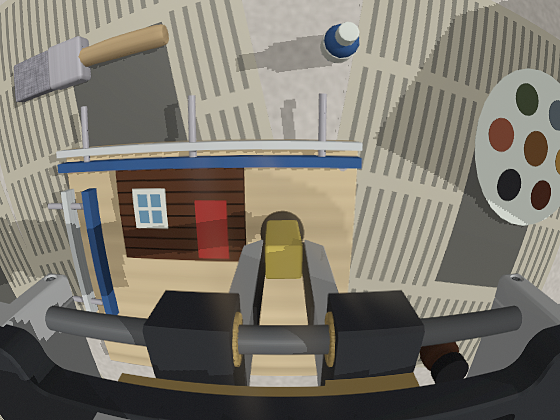

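The view shows the panel flush under the fence blade (columns 118–245, rows 168–258), the stop blade at about (100,250), and the stick at (283,245) to the right of the panel. Pushing toward the stop.

Request:
drive_tool --series '[[0.018,[0,-0.006,0],[0,0,0]],[0.018,[0,-0.012,0],[0,0,0]],[0.018,[0,-0.017,0],[0,0,0]],[0.018,[0,-0.022,0],[0,0,0]],[0.018,[0,-0.027,0],[0,0,0]]]'

```text
time: 19.02
tool_pos: [0.6356, -0.1069, 0.0816]
ee_rot: [3.141, -0.0, -0.116]
wrist_force: [0.3, -0.4, -0.6]
width: 0.022
finger_force: 30.0
```

Request:
drive_tool --series '[[0.018,[0.0002,-0.004,0],[0,0,0]],[0.018,[0.0003,-0.008,0],[0,0,0]],[0.018,[0.0005,-0.011,0],[0,0,0]],[0.018,[0.0007,-0.014,0],[0,0,0]],[0.018,[0.0007,-0.016,0],[0,0,0]]]'

```text
time: 19.65
tool_pos: [0.6381, -0.0913, 0.0815]
ee_rot: [3.142, 0.0, -0.116]
wrist_force: [-0.1, -0.1, -0.9]
width: 0.0215
finger_force: 30.0
```

```bash
sed -i 's/m\[:, :150\]=0/m[:, :95]=0/' h.py; python3 -c "
from h import *
rep(6)
c=imaging.get_calibration('wrist');print(c['position'])"
```

```text
19.95 uv [ 0.6445 -0.0161] z 0.0816 f_uv [-0.03 -0.33] fz -0.66
panel rect uv mm [647.3  49.3] [108.7  77.7] 89.9 [[608.2999877929688, -5.0], [686.0, -5.199999809265137], [686.2000122070312, 103.5], [608.5, 103.69999694824219]]
[ 0.71639173 -0.09948696  0.2650066 ]
```

Request:
drive_tool --series '[[0.018,[0,-0.0006,0],[0,0,0]],[0.018,[0,-0.0012,0],[0,0,0]],[0.018,[0.0001,-0.0018,0],[0,0,0]],[0.018,[0.0001,-0.0024,0],[0,0,0]],[0.018,[0.0001,-0.003,0],[0,0,0]]]'

```text
time: 20.62
tool_pos: [0.6385, -0.0884, 0.0816]
ee_rot: [3.141, -0.0, -0.116]
wrist_force: [-0.3, -0.9, 0.0]
width: 0.0215
finger_force: 30.0
```

```bash
python3 -c "
from h import *
rep(7)"
```

```text
20.98 uv [ 0.6445 -0.0133] z 0.0816 f_uv [-0.06 -0.59] fz -0.45
panel rect uv mm [647.3  51.9] [109.1  77.8] 89.9 [[608.2999877929688, -2.5999999046325684], [686.0999755859375, -2.700000047683716], [686.2999877929688, 106.4000015258789], [608.5, 106.5999984741211]]
```

Request:
drive_tool --series '[[0.018,[0,-0.0004,0],[0,0,0]],[0.018,[0,-0.0008,0],[0,0,0]],[0.018,[0,-0.0012,0],[0,0,0]],[0.018,[0,-0.0016,0],[0,0,0]],[0.018,[0,-0.0016,0],[0,0,0]]]'

```text
time: 21.65
tool_pos: [0.6387, -0.0868, 0.0816]
ee_rot: [3.142, -0.0, -0.116]
wrist_force: [-0.3, -0.0, 0.2]
width: 0.0217
finger_force: 30.0
```

```bash
python3 -c "
from h import *
rep(7)"
```

```text
22.0 uv [ 0.6445 -0.0116] z 0.0816 f_uv [ 0.08 -0.31] fz -0.46
panel rect uv mm [647.2  53.5] [109.2  77.8] 89.8 [[608.0999755859375, -0.8999999761581421], [685.9000244140625, -1.2000000476837158], [686.4000244140625, 107.9000015258789], [608.5999755859375, 108.19999694824219]]
```

Request:
drive_tool --series '[[0.018,[0,-0.0004,0],[0,0,0]],[0.018,[0,-0.0008,0],[0,0,0]],[0.018,[0,-0.0012,0],[0,0,0]],[0.018,[0,-0.0016,0],[0,0,0]],[0.018,[0,-0.0016,0],[0,0,0]]]'

```text
time: 22.68
tool_pos: [0.6389, -0.0853, 0.0816]
ee_rot: [3.141, -0.0, -0.116]
wrist_force: [0.1, -0.7, -1.2]
width: 0.0216
finger_force: 30.0
```

```bash
python3 -c "
from h import *
rep(7)"
```

```text
23.02 uv [ 0.6445 -0.0101] z 0.0816 f_uv [-0.06 -0.74] fz -0.3
panel rect uv mm [647.3  55. ] [109.1  77.7] 89.8 [[608.0999755859375, 0.6000000238418579], [685.9000244140625, 0.30000001192092896], [686.4000244140625, 109.4000015258789], [608.5999755859375, 109.69999694824219]]
```

Request:
drive_tool --series '[[0.018,[0,-0.0004,0],[0,0,0]],[0.018,[0,-0.0008,0],[0,0,0]],[0.018,[0,-0.0012,0],[0,0,0]],[0.018,[0,-0.0015,0],[0,0,0]],[0.018,[0,-0.0015,0],[0,0,0]]]'

```text
time: 23.7
tool_pos: [0.639, -0.0845, 0.0816]
ee_rot: [3.14, -0.0, -0.117]
wrist_force: [0.0, -3.9, 0.1]
width: 0.0214
finger_force: 29.9
```

```bash
python3 -c "
from h import *
rep(7)"
```

```text
24.05 uv [ 0.6445 -0.0092] z 0.0817 f_uv [-0.24 -4.64] fz -0.03
panel rect uv mm [647.3  55. ] [109.2  77.7] 89.9 [[608.2999877929688, 0.5], [686.0, 0.30000001192092896], [686.2999877929688, 109.5], [608.5999755859375, 109.69999694824219]]
```

Stop press is about 4.7 N and the panel is home. I'll go back around for one light check press on the fence side.

Request:
drive_tool --series '[[0.018,[0,0.004,0],[0,0,0]],[0.018,[0,0.02,0],[0,0,0]],[0.018,[-0.005,0.028,0],[0,0,0]],[0.018,[-0.035,0.028,0],[0,0,0]],[0.018,[-0.062,0.028,0],[0,0,0]]]'

```text
time: 24.72
tool_pos: [0.5731, -0.1044, 0.0813]
ee_rot: [-3.14, 0.001, -0.117]
wrist_force: [0.6, 0.4, -0.4]
width: 0.0219
finger_force: 30.0
```

Request:
drive_tool --series '[[0.018,[0,-0.03,0],[0,0,0]],[0.018,[0,-0.06,0],[0,0,0]],[0.018,[0,-0.085,0],[0,0,0]],[0.018,[0,-0.092,0],[0,0,0]],[0.018,[0.006,-0.092,0],[0,0,0]]]'

```text
time: 25.35
tool_pos: [0.5907, -0.0138, 0.0816]
ee_rot: [3.141, 0.0, -0.116]
wrist_force: [0.0, -0.9, -0.6]
width: 0.0212
finger_force: 30.0
```

Request:
drive_tool --series '[[0.018,[0.004,0,0],[0,0,0]],[0.018,[0.007,0,0],[0,0,0]],[0.018,[0.009,0,0],[0,0,0]],[0.018,[0.0105,0,0],[0,0,0]],[0.018,[0.011,0,0],[0,0,0]]]'

```text
time: 25.98
tool_pos: [0.6018, -0.0151, 0.0815]
ee_rot: [3.142, 0.0, -0.116]
wrist_force: [0.4, -0.2, -1.3]
width: 0.0218
finger_force: 30.0
```

```bash
python3 -c "
from h import *
rep(8)"
```

```text
26.38 uv [0.5993 0.0554] z 0.0816 f_uv [-0.09 -0.09] fz -1.07
panel rect uv mm [647.1  55.2] [108.9  79.8] 89.7 [[607.0, 1.0], [686.7999877929688, 0.6000000238418579], [687.2999877929688, 109.5], [607.5, 109.80000305175781]]
```

Request:
drive_tool --series '[[0.018,[0.0006,0,0],[0,0,0]],[0.018,[0.0012,0,0],[0,0,0]],[0.018,[0.0018,0,0],[0,0,0]],[0.018,[0.0024,0,0],[0,0,0]],[0.018,[0.003,0,0],[0,0,0]]]'

```text
time: 27.05
tool_pos: [0.6047, -0.0153, 0.0815]
ee_rot: [3.142, 0.0, -0.116]
wrist_force: [-0.5, -0.3, -0.4]
width: 0.0215
finger_force: 30.0
```

```bash
python3 -c "
from h import *
rep(8)"
```

```text
27.45 uv [0.6024 0.0554] z 0.0815 f_uv [-0.42  0.1 ] fz -0.3
panel rect uv mm [647.4  55.3] [109.  79.] 89.6 [[607.5999755859375, 1.100000023841858], [686.5999755859375, 0.5], [687.2999877929688, 109.5], [608.2999877929688, 110.0999984741211]]
```

Request:
drive_tool --series '[[0.018,[0.0004,0,0],[0,0,0]],[0.018,[0.0008,0,0],[0,0,0]],[0.018,[0.0012,0,0],[0,0,0]],[0.018,[0.0012,0,0],[0,0,0]]]'

```text
time: 28.0
tool_pos: [0.6056, -0.0154, 0.0815]
ee_rot: [3.142, 0.001, -0.116]
wrist_force: [-1.9, -0.6, -0.6]
width: 0.0222
finger_force: 30.0
```

```bash
python3 -c "
from h import *
rep(8)"
```

```text
28.4 uv [0.6035 0.0554] z 0.0816 f_uv [-2.08 -0.31] fz 0.68
panel rect uv mm [647.5  55.3] [108.9  79. ] 90.0 [[608.0, 0.800000011920929], [687.0, 0.800000011920929], [687.0999755859375, 109.69999694824219], [608.0, 109.80000305175781]]
```

Panel home against both blades. I'll retreat, lift and return to the stand.

Request:
drive_tool --series '[[0.018,[-0.006,0,0],[0,0,0]],[0.018,[-0.022,0,0],[0,0,0]],[0.018,[-0.022,0,-0.03],[0,0,0]],[0.018,[-0.022,0,-0.075],[0,0,0]],[0.018,[-0.022,0,-0.08],[0,0,0]]]'

```text
time: 29.08
tool_pos: [0.5869, -0.0132, 0.1664]
ee_rot: [3.142, -0.011, -0.116]
wrist_force: [-0.1, -0.3, -1.5]
width: 0.0216
finger_force: 30.0
```

Request:
drive_tool --series '[[0.018,[-0.025,-0.036,0],[0,0,-0.03]],[0.018,[-0.059,-0.086,0],[0,0,-0.06]],[0.018,[-0.093,-0.136,0],[0,0,-0.09]],[0.018,[-0.127,-0.186,0],[0,0,-0.117]],[0.018,[-0.161,-0.235,0],[0,0,-0.117]]]'

```text
time: 29.7
tool_pos: [0.4501, 0.2406, 0.1601]
ee_rot: [3.141, 0.001, 0.001]
wrist_force: [0.1, -0.1, -0.4]
width: 0.0216
finger_force: 30.0
```

```bash
python3 -c "
from h import *
o=robot.get_obs();print(o['time'],o['tool_pos'],o['ee_rot']);t,a,s=avg(3);print(t,a)
t=imaging.snapshot('top')
cv2.imwrite('pics/t2.png',cv2.resize(t[150:230,230:370],None,fx=5,fy=5,interpolation=2)[:,:,::-1])"
```

```text
29.7 [0.45005029 0.240586   0.16005621] [3.14139776e+00 5.23180421e-04 6.86656636e-04]
29.85 [-0.2493  0.6907 -0.5819  0.4479  0.244   0.1602  0.0076]
```

View pics/t2.png

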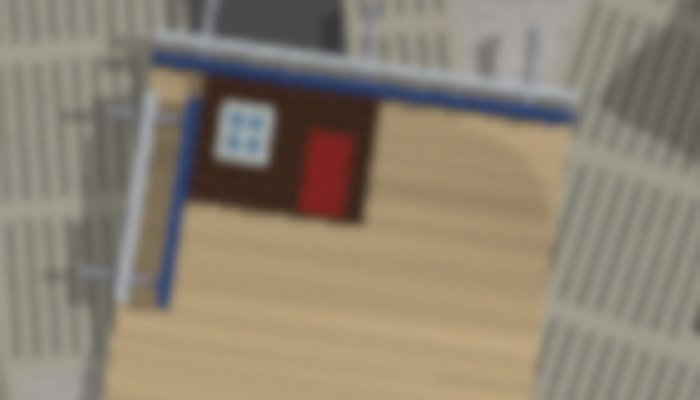

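The panel sits in the corner against both blades (crop columns 190–378, rows 75–222). Moving above the hole.

Request:
drive_tool --series '[[0.018,[-0.008,-0.016,0],[0,0,0]],[0.018,[-0.015,-0.031,0],[0,0,0]],[0.018,[-0.015,-0.031,0.03],[0,0,0]],[0.018,[-0.015,-0.031,0.045],[0,0,0]],[0.018,[-0.015,-0.031,0.045],[0,0,0]]]'

```text
time: 30.52
tool_pos: [0.4355, 0.2696, 0.1149]
ee_rot: [3.14, 0.003, 0.0]
wrist_force: [0.9, -0.2, 0.2]
width: 0.0217
finger_force: 30.0
```

```bash
python3 -c "
from h import *
print(avg(6))
c=imaging.get_calibration('wrist'); im=imaging.snapshot('wrist'); cv2.imwrite('pics/w5.png',cv2.resize(im[100:320,160:400],None,fx=2.5,fy=2.5)[:,:,::-1])"
```

```text
(30.825, array([-2.515e-01, -1.300e-02, -5.957e-01,  4.370e-01,  2.703e-01,
        1.173e-01,  4.000e-04]), array([3.316e-01, 5.489e-01, 4.953e-01, 3.000e-04, 2.000e-04, 6.000e-04,
       1.000e-04]))
```

View pics/w5.png

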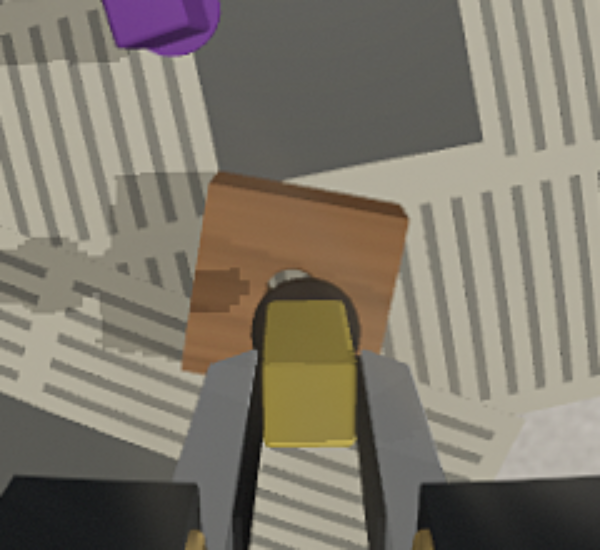

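Request:
drive_tool --series '[[0.018,[-0.004,-0.005,0],[0,0,0]],[0.018,[-0.004,-0.005,0.006],[0,0,0]],[0.018,[-0.004,-0.005,0.012],[0,0,0]],[0.018,[-0.004,-0.005,0.012],[0,0,0]],[0.018,[-0.004,-0.005,0.012],[0,0,0]]]'

```text
time: 31.5
tool_pos: [0.4324, 0.2751, 0.1044]
ee_rot: [3.141, 0.0, 0.001]
wrist_force: [-0.4, 0.2, -0.2]
width: 0.0219
finger_force: 30.0
```

```bash
python3 -c "
from h import *
print(avg(6))"
```

```text
(31.8, array([ 0.0205, -0.1876, -0.6272,  0.4326,  0.2752,  0.1047,  0.0007]), array([1.078e-01, 5.517e-01, 5.204e-01, 0.000e+00, 0.000e+00, 1.000e-04,
       0.000e+00]))
```

Request:
drive_tool --series '[[0.018,[0.0003,0,0.004],[0,0,0]],[0.018,[0.0003,0,0.008],[0,0,0]],[0.018,[0.0003,0,0.011],[0,0,0]],[0.018,[0.0003,0,0.014],[0,0,0]],[0.018,[0.0003,0,0.014],[0,0,0]]]'

```text
time: 32.42
tool_pos: [0.4325, 0.2751, 0.0901]
ee_rot: [3.141, 0.001, 0.001]
wrist_force: [-0.2, -0.7, -1.2]
width: 0.0215
finger_force: 30.0
```

```bash
python3 -c "
from h import *
print(avg(6))"
```

```text
(32.725, array([-0.1154,  0.2323, -0.7824,  0.4328,  0.2752,  0.0906,  0.0008]), array([2.659e-01, 6.668e-01, 5.414e-01, 1.000e-04, 0.000e+00, 1.000e-04,
       0.000e+00]))
```

It is entering the hole freely. Lowering the rest of the way.

Request:
drive_tool --series '[[0.018,[0,0,0.005],[0,0,0]],[0.018,[0,0,0.01],[0,0,0]],[0.018,[0,0,0.014],[0,0,0]],[0.018,[0,0,0.0165],[0,0,0]],[0.018,[0,0,0.017],[0,0,0]]]'

```text
time: 33.35
tool_pos: [0.4326, 0.2751, 0.0732]
ee_rot: [3.141, 0.0, 0.001]
wrist_force: [-0.6, 0.1, -1.1]
width: 0.0218
finger_force: 30.0
```

```bash
python3 -c "
from h import *
print(avg(6))"
```

```text
Traceback (most recent call last):
  File "h.py", line 21, in avg
    imaging.snapshot("top"); o=robot.get_obs(); a.append(np.r_[o["wrist_force"],o["tool_pos"],o["ee_rot"][2]])
    ~~~~~~~~~~~~~~~~^^^^^^^
ValueError: 200 camera calls are used up
```

Camera calls are used up, so I'll seat it by force.

Request:
drive_tool --series '[[0.018,[0,0,0.0004],[0,0,0]],[0.018,[0,0,0.0008],[0,0,0]],[0.018,[0,0,0.001],[0,0,0]],[0.018,[0,0,0.001],[0,0,0]]]'

```text
time: 34.0
tool_pos: [0.4329, 0.2752, 0.0729]
ee_rot: [-3.141, -0.001, 0.001]
wrist_force: [-0.7, -0.4, 1.1]
width: 0.0216
finger_force: 30.0
```

Seated: fz turned positive and z stopped at the original grasp height. Releasing, then going straight up.

Request:
drive_tool --series '[[0.03,[0,0,0],[0,0,0]],[0.06,[0,0,0],[0,0,0]],[0.094,[0,0,0],[0,0,0]],[0.094,[0,0,0],[0,0,0]],[0.094,[0,0,0],[0,0,0]]]'

```text
time: 34.62
tool_pos: [0.4327, 0.2751, 0.0725]
ee_rot: [3.141, 0.0, 0.001]
wrist_force: [-0.4, 0.2, -0.2]
width: 0.0669
finger_force: 0.0
```

Request:
drive_tool --series '[[0.094,[0,0,0],[0,0,0]],[0.094,[0,0,0],[0,0,0]],[0.094,[0,0,-0.01],[0,0,0]],[0.094,[0,0,-0.03],[0,0,0]],[0.094,[0,0,-0.06],[0,0,0]]]'

```text
time: 35.25
tool_pos: [0.4322, 0.2749, 0.1329]
ee_rot: [3.141, 0.001, 0.001]
wrist_force: [0.2, -0.8, -0.0]
width: 0.0943
finger_force: 0.0
```

Request:
drive_tool --series '[[0.094,[0,0,-0.05],[0,0,0]],[0.094,[0,0,-0.07],[0,0,0]],[0.094,[0,0,-0.07],[0,0,0]],[0.094,[0,0,-0.07],[0,0,0]],[0.094,[0,0,-0.07],[0,0,0]]]'

```text
time: 35.88
tool_pos: [0.4319, 0.2748, 0.2008]
ee_rot: [3.14, 0.003, 0.001]
wrist_force: [1.1, -0.4, -0.4]
width: 0.0941
finger_force: 0.0
```

```bash
python3 -c "
from bench import robot
print(robot.close_job())"
```

```text
the job is handed in; nothing more can be done
None
```

The job is handed in at about 36 s: the panel was pressed home at about 3.6 N on the fence and 4.7 N on the stop, and the last picture shows it square in the corner; the stick is back in its stand and released, which I judged by force and height because the camera calls had run out.

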